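Set the pouch length stop at the green flag

TASK

On the pouch sealer, push the black length stop along its rail with your fingertips until it clicks into the notch beside the green flag, and leave it seated there. Then press the white key at the end of the rail right down and let it come up again. Push and press only: do not lift the stop, and leave all the other things where they are.

Things in the scene. Friction and masses are not known exactly. Their poses are not given: they have to be found in the camera images.
- sealer: The pouch sealer, fixed: white feed board 176 x 460 mm, top 12 mm up, carrying an aluminium rail 300 mm long, 28 wide, top 25 mm up; on the robot's side a housing 67 mm high (81 over its knob) from 70 mm off the rail's centre line. Origin on the worktop under mid-rail; y runs along the rail, x across it away from the housing, z up. Notches at y = -100, 0, +100 mm.
- stop (a joint): Position of the length stop along the rail in m: 0 at mid-rail (middle notch), growing along the sealer's y, end stops at -0.125 and +0.125. It slides with about 2 N of friction; at a notch the push drops to nothing as the stop is drawn in from about 5 mm away and centred, and 6 to 9 N are needed to push it out again.
- stop_mid (a point): Centre of the length stop's block: black with a white line round its middle, 40 mm across the rail, 30 mm along it, 45 mm high, from 30 mm to 75 mm above the worktop; a red pin 10 mm thick stands about 10 mm out of its top. Push it on either end face, along the rail.
- stop_pin (a joint): Height of the red spring pin in m: 0 when it has dropped into a notch, about 0.0035 while the stop is between notches.
- stop_cap (a joint): How far the black block is lifted off its rail, in m: 0 when it sits properly; a light spring and its weight (about 10 N) hold it down. It must not be lifted.
- flag_green: Green flag, the wanted notch: a fixed peg 16 x 16 x 28 mm standing on the feed board 45 mm from the rail's centre line on the side away from the housing, exactly beside one of the three notches (same y in the sealer's frame). Origin at the centre of its underside, axes parallel to the sealer's.
- flag_yellow: Yellow flag, same shape, beside another notch (not wanted).
- flag_blue: Blue flag, same shape, beside the third notch (not wanted).
- key_top (a point): Centre of the top of the white round key, 26 mm across, in a black housing on the feed board, in line with the rail, 195 mm from its middle towards the sealer's -y. It is pressed straight down.
- key (a joint): How far the white key is pressed, in m: 0 up, 0.006 fully down, which takes about 5 N; it springs back.
- tape_mid (a point): Bystander, to be left alone: roll of indicator tape, green ring, 56 mm across, 19 mm high, lying on the feed board; this point is its centre.
- vial_mid (a point): Bystander, to be left alone: small amber jar, 30 mm across, 40 mm high, standing on the feed board; this point is its centre.
- soap_mid (a point): Bystander, to be left alone: pink bottle, 60 mm across, 170 mm high, on the worktop; this point is its centre.
- jar_mid (a point): Bystander, to be left alone: glass jar, 64 mm across, 90 mm high, on the worktop; this point is its centre.
- cup_mid (a point): Bystander, to be left alone: glass cup, 72 mm across, 85 mm high, on the worktop; this point is its centre.
- cassette_mid (a point): Bystander, to be left alone: open steel instrument cassette, 90 x 180 x 28 mm, on the worktop; this point is its centre.

How it is judged:
By the outcome, as a careful person would: the job done as asked, in the order asked, and still so for the second after the job is handed in, with the robot touching nothing.
It also fails if it takes over 48 s, if anything falls off the work surface, if the arm or the gripper's body presses on something with over 40 N, if the wrist force passes 120 N, or if a joint passes its speed limit or range.

ROBOT

A 6-joint arm with a two-finger parallel gripper is mounted at the origin on the work surface. World frame = base frame: x ahead of the robot, y to its left, z up, the work surface at z = 0. Lengths are in m, angles in rad, forces in N, time in s.
With the tool pointing down it reaches from about 0.35 to 0.775 m from the base axis. Payload 5.5 kg.
Tool frame: the origin (TCP) lies between the finger pads; the fingertips stand r.finger_overhang ahead of it and the grasp point (between the pads) lies 5 mm behind it (r.finger_overhang is the distance from the TCP to the fingertips, in m); z points along the fingers, y is the line along which they close (so a half turn about z gives the same grasp; the last joint's range is limited). The gripper opens to 85 mm and grips with 20 to 120 N. Pads are 22 mm wide; open, the fingers measure 114 mm over their backs; the gripper's body (76 mm by 85 mm) begins 54 mm behind the grasp point. The pads swing forward as they close: fully open they stand 13 mm farther back than shut.
Start: joints at [1.194, 0.313, 0.046, 1.304, 0, 1.431], TCP at [0.135, 0.559, 0.245] pointing down, gripper open.
Joint ranges: [-2.76, 2.76], [-0.86, 1.69], [-1.03, 1.26], [-2.2, 2.34], [-1.47, 1.5], [-3.14, 3.14]. Speed limits (rad/s): [2.57, 2.57, 3.14, 3.14, 3.14, 3.14].

INTERFACE

Orientations are given as a unit quaternion [x, y, z, w].
In Python, from plant import r gives the robot as it stands.
- The arm moves only by the shell command python3 -m inch 'ROWS' [FORCE]. ROWS is JSON, one flat list of numbers, 7 for each row, row after row: the turn, a rotation vector about the tool's x, y, z in rad, then the shift along the tool's x, y, z in m, then the opening, from 0 (shut) to 1 (fully open). A call has 1 to 20 rows; each row is the pose to reach, as a shift and turn from the pose commanded when the call began, along the tool's axes at that moment; what a row does not reach only later rows make up. A row lasts 1/8 s, in which the tool goes at most 62.5 mm and 10.7 degrees, less where a joint would pass 70% of its speed; a pose out of reach is approached as far as the arm can. A call with a gripper value outside its range is refused whole. The fingers move at their own pace and stop on an object; FORCE is the grip in N (left out, the last holds). Time passes only in rows, so rows that repeat a pose let the fingers close. It gives the time, the measured TCP pose, the force, the opening and the grip force at its end, in the units of the state.
- r.get_state(): the state, without advancing time (a new reading comes with each control period).
- r.grab_frame(name): name is "scene" or "side" or "wrist"; returns a dict with "img" (384x512x3 uint8, red, green, blue), "fx", "fy", "cx", "cy" (pixels), "cam_to_world" (4x4, takes a point from camera to world coordinates). Camera axes: x right, y up, looking along -z (the intrinsics and any distortion apply to the point x, -y, -z); pixel columns grow to the right and rows downward; lengths in m; the calibration is good to about 2 mm. A picture is of the moment at which its call begins. There is no depth.
- r.hand_in(): hands the job in; it is judged then, once.
The state is a dict: "t": time; "joint_pos": joint angles; "joint_velocities": joint speeds; "joint_torque": joint torques, N m; "tool_pos": TCP position; "tool_rot": TCP orientation; "contact_force": force on the tool from outside, world axes, zero at the start; "ft_torque": the same for the moment, N m; "grip_width": opening from 0.0 (shut) to 1.0 (fully open); "finger_force": force on a finger pad.
Only numpy, scipy, OpenCV 4.12 (cv2) and the standard library are available. Lean on these libraries where they do the work, as an engineer would, in place of code of your own. Each camera call takes 0.05 s, during which the arm holds its last target. There are 200 camera calls.

## Working session

There is one attempt and no reset: what is moved stays moved. The work goes in short steps, Python scripts to look and compute and a shell command to move; the robot and the scene stay as the last step left them, time stands still between calls to the robot, and variables do not carry over. Pictures are saved under pics/ and viewed, at most 10 in all, crops included, and the job is handed in when it is done.

```bash
mkdir -p pics; ls
python3 - <<'E'
from plant import r
import cv2,numpy as np,pickle
s=r.get_state();print(s['t'],s['tool_pos'],s['tool_rot'],r.finger_overhang)
d={}
for n in("scene","side"):
    f=r.grab_frame(n);d[n]=f;cv2.imwrite(f'pics/{n}0.png',f['img'][:,:,::-1]);print(n,f['fx'],f['cx'],f['cy'],[k for k in f],np.round(f['cam_to_world'],3).tolist())
pickle.dump(d,open('f0.pkl','wb'))
E
```

```text
pics
0.0 [0.1347113  0.5584788  0.24440319] [ 1.18129405e-01  9.92997771e-01 -9.00630949e-04 -2.41335590e-04] 0.014
scene 374.5876475179655 259.2793795747457 190.58121650646044 ['img', 'fx', 'fy', 'cx', 'cy', 'cam_to_world'] [[-0.594, -0.618, 0.515, 1.244], [0.804, -0.455, 0.382, 0.537], [-0.002, 0.641, 0.767, 1.17], [0.0, 0.0, 0.0, 1.0]]
side 475.6465437038428 248.36548693394255 190.810654797887 ['img', 'fx', 'fy', 'cx', 'cy', 'cam_to_world'] [[0.966, 0.151, -0.208, 0.141], [-0.256, 0.617, -0.744, -1.258], [0.016, 0.773, 0.635, 1.167], [0.0, 0.0, 0.0, 1.0]]
```

View pics/scene0.png

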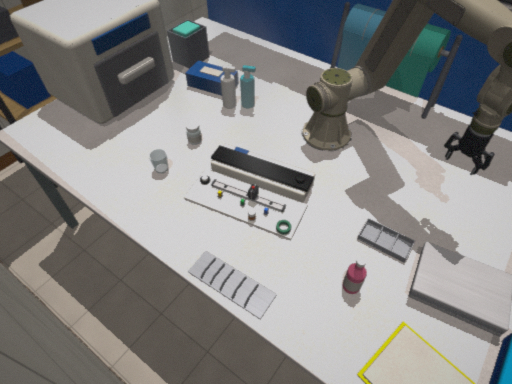

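View pics/side0.png

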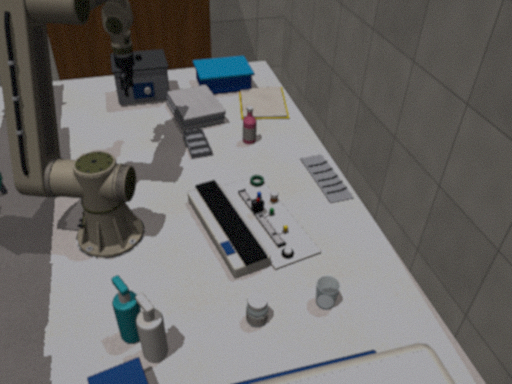

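The scene picture shows the key at about (205,180), the stop at (253,191), and the yellow, green and blue flags at (220,193), (242,202) and (266,211). The tape is at (284,227) and the amber jar at (252,215). The side view agrees. Next I'll zoom in and measure.

```bash
cat > h.py <<'E'
import numpy as np,cv2
def ray(f,u,v):
    M=f['cam_to_world'];d=M[:3,:3]@np.array([(u-f['cx'])/f['fx'],-(v-f['cy'])/f['fy'],-1]);return M[:3,3],d
def onz(f,u,v,z):
    o,d=ray(f,u,v);return o+d*(z-o[2])/d[2]
def proj(f,p):
    M=f['cam_to_world'];q=M[:3,:3].T@(np.asarray(p)-M[:3,3]);return f['cx']+f['fx']*q[0]/-q[2],f['cy']-f['fy']*q[1]/-q[2]
def tri(f,a,g,b):
    o,d=ray(f,*a);p,e=ray(g,*b);k=np.linalg.lstsq(np.c_[d,-e],p-o,rcond=None)[0]
    A=o+k[0]*d;B=p+k[1]*e;return (A+B)/2,np.linalg.norm(A-B)
def blobs(img,box,lo,hi,amin=3):
    x0,y0,x1,y1=box;h=cv2.cvtColor(img[y0:y1,x0:x1],cv2.COLOR_RGB2HSV)
    n,_,s,c=cv2.connectedComponentsWithStats(cv2.inRange(h,lo,hi))
    return [(round(c[i][0]+x0,1),round(c[i][1]+y0,1),int(s[i][4])) for i in range(1,n) if s[i][4]>=amin]
COL=dict(red=((0,120,60),(8,255,255)),red2=((170,120,60),(180,255,255)),yellow=((20,120,80),(34,255,255)),green=((45,90,40),(92,255,255)),blue=((100,120,60),(130,255,255)))
E
python3 - <<'E'
from h import *;import pickle
d=pickle.load(open('f0.pkl','rb'))
B=dict(scene=(175,140,325,245),side=(180,160,330,280))
for n in d:
    for c in COL: print(n,c,blobs(d[n]['img'],B[n],*COL[c]))
def crop(n,s):
    x0,y0,x1,y1=B[n];return cv2.resize(d[n]['img'][y0:y1,x0:x1,::-1],(s*(x1-x0),s*(y1-y0)),interpolation=cv2.INTER_CUBIC)
a=crop('scene',5);b=crop('side',5)
cv2.imwrite('pics/c1.png',a);cv2.imwrite('pics/c2.png',b)
E
```

```text
scene red [(np.float64(252.8), np.float64(186.8), 6)]
scene red2 []
scene yellow [(np.float64(219.4), np.float64(192.8), 16)]
scene green [(np.float64(242.1), np.float64(201.2), 14), (np.float64(283.3), np.float64(226.4), 55)]
scene blue [(np.float64(240.7), np.float64(150.2), 31), (np.float64(265.8), np.float64(209.8), 12)]
side red [(np.float64(257.5), np.float64(199.5), 4)]
side red2 [(np.float64(258.2), np.float64(198.2), 4)]
side yellow [(np.float64(285.0), np.float64(227.5), 12)]
side green [(np.float64(256.2), np.float64(179.7), 38), (np.float64(271.4), np.float64(210.8), 10)]
side blue [(np.float64(258.7), np.float64(194.0), 9), (np.float64(227.4), np.float64(247.6), 90)]
```

View pics/c1.png

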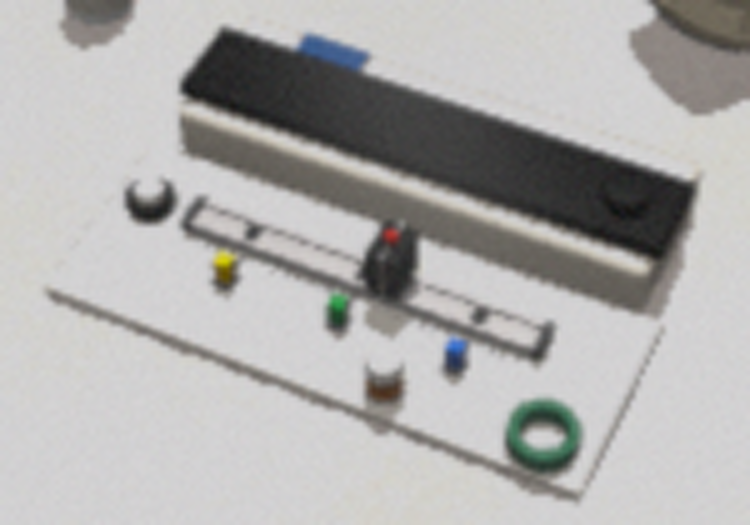

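View pics/c2.png

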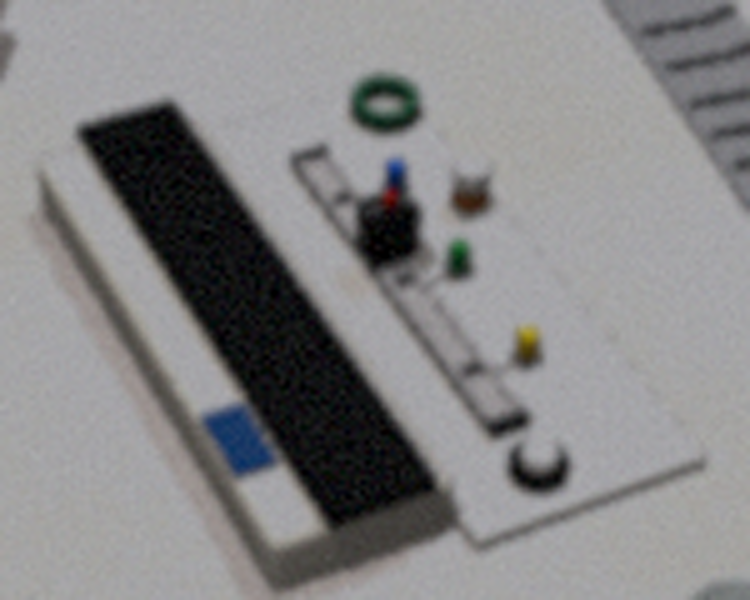

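The crops show the green flag in the middle and the key at the yellow end. The stop sits between green and blue, so it has to be pushed towards the key (−y). Key in the scene view is at about (205,179).

Run:
```python
from h import *;import pickle
d=pickle.load(open('f0.pkl','rb'));S,T=d['scene'],d['side']
np.set_printoptions(precision=4,suppress=True)
P={}
for n,a,b in(('y',(219.4,192.8),(285,227.5)),('g',(242.1,201.2),(271.4,210.8)),('b',(265.8,209.8),(258.7,194)),('red',(252.8,186.8),(257.9,198.9)),('key',(204.8,178),(288.2,251.5))):
    P[n],e=tri(S,a,T,b);print(n,P[n],round(e,4),onz(S,*a,.027)[:2],onz(T,*b,.027)[:2])
Y=P['b']-P['y'];print('len',np.linalg.norm(Y))
Y[2]=0;Y/=np.linalg.norm(Y);X=np.cross(Y,[0,0,1]);o=(P['b']+P['y']+P['g'])/3-.045*X;o[2]=0
print('Y',Y,'X',X,'o',o,'yaw',np.arctan2(-Y[0],Y[1]))
for n in('red','key'):q=P[n]-o;print(n,q@X,q@Y,q[2])
pickle.dump((o,X,Y),open('fr.pkl','wb'))
```

```text
y [ 0.584  -0.1496  0.0329] 0.0011 [ 0.5801 -0.1529] [ 0.5867 -0.1442]
g [ 0.5638 -0.053   0.0309] 0.0029 [ 0.5601 -0.0544] [ 0.5663 -0.05  ]
b [0.5445 0.0461 0.033 ] 0.003 [0.5393 0.0441] [0.5477 0.0518]
red [ 0.5163 -0.0364  0.0831] 0.0037 [ 0.4767 -0.0653] [0.5371 0.0252]
key [ 0.5587 -0.253   0.0275] 0.0062 [ 0.5555 -0.252 ] [ 0.5614 -0.2545]
len 0.19968824399574717
Y [-0.1981  0.9802  0.    ] X [ 0.9802  0.1981 -0.    ] o [ 0.52   -0.0611  0.    ] yaw 0.19938455582200068
red 0.0012316215684047536 0.02487047706705314 0.08307799947630679
key -2.871843229304892e-05 -0.19579181609355312 0.02752475260626408
```

Fit is consistent: 199.7 mm between the outer flags, key at y = −196 mm and pin at x ≈ 0, z = 83 mm. Sealer origin is (0.520, −0.061), yaw 0.20, and the stop is at about +25 mm. I'll move above its +y side with the gripper shut.

```bash
python3 -m inch '[0,0,-0.1,-0.048,-0.044,0.005,0, 0,0,-0.2,-0.097,-0.087,0.01,0, 0,0,-0.3,-0.145,-0.13,0.02,0, 0,0,-0.4,-0.194,-0.174,0.03,0, 0,0,-0.436,-0.242,-0.218,0.04,0, 0,0,-0.436,-0.29,-0.26,0.05,0, 0,0,-0.436,-0.339,-0.304,0.06,0, 0,0,-0.436,-0.387,-0.348,0.07,0, 0,0,-0.436,-0.436,-0.39,0.08,0, 0,0,-0.436,-0.484,-0.435,0.084,0, 0,0,-0.436,-0.484,-0.435,0.084,0, 0,0,-0.436,-0.484,-0.435,0.084,0, 0,0,-0.436,-0.484,-0.435,0.084,0, 0,0,-0.436,-0.484,-0.435,0.084,0, 0,0,-0.436,-0.484,-0.435,0.084,0, 0,0,-0.436,-0.484,-0.435,0.084,0]' 40
cat > st.py <<'E'
from plant import r
from h import *;import pickle
from scipy.spatial.transform import Rotation as R
o,X,Y=pickle.load(open('fr.pkl','rb'))
np.set_printoptions(precision=4,suppress=True)
def st():
    s=r.get_state();p=np.array(s['tool_pos']);q=R.from_quat(s['tool_rot']).as_matrix();d=p-o
    print('t',s['t'],'tcp sealer',np.array([d@X,d@Y,p[2]]),'tool x,y,z in sealer',*[np.array([q[:,i]@X,q[:,i]@Y,q[2,i]]) for i in range(3)],'F',np.array([np.dot(s['contact_force'],X),np.dot(s['contact_force'],Y),s['contact_force'][2]]),'grip',s['grip_width'])
E
python3 - <<'E'
from st import *
st();f=r.grab_frame('wrist');cv2.imwrite('pics/w1.png',f['img'][:,:,::-1]);pickle.dump(f,open('w1.pkl','wb'))
B=(0,0,512,384)
for c in COL: print(c,blobs(f['img'],B,*COL[c],amin=40))
for n,p in dict(pin=(0,.025,.085),g=(.045,0,.04),b=(.045,.1,.04),key=(0,-.195,.03)).items(): print(n,proj(f,o+p[0]*X+p[1]*Y+np.array([0,0,p[2]])))
E
```

```text
t: 2.1
tool_pos: [0.5032, 0.0232, 0.1615]
tool_rot: [-0.1, 0.995, -0.0, 0.0]
contact_force: [-0.6, -0.3, -0.3]
grip_width: 0.005
finger_force: 0.0
t 2.1 tcp sealer [0.0002 0.0859 0.1615] tool x,y,z in sealer [-1.     -0.001  -0.0004] [-0.001   1.     -0.0001] [ 0.0004 -0.0001 -1.    ] F [-0.6647 -0.2059 -0.3086] grip 0.0054073243406007315
red [(np.float64(173.5), np.float64(211.9), 145)]
red2 []
yellow [(np.float64(48.6), np.float64(237.8), 307)]
green [(np.float64(161.5), np.float64(240.9), 189), (np.float64(368.4), np.float64(270.4), 1405)]
blue [(np.float64(276.1), np.float64(235.9), 296)]
pin (np.float64(169.9585866112659), np.float64(209.98889250476395))
g (np.float64(159.4597990618259), np.float64(239.2683913114173))
b (np.float64(274.9772829027895), np.float64(239.25995472508254))
key (np.float64(-71.42326399483517), np.float64(186.23975894084546))
```

View pics/w1.png

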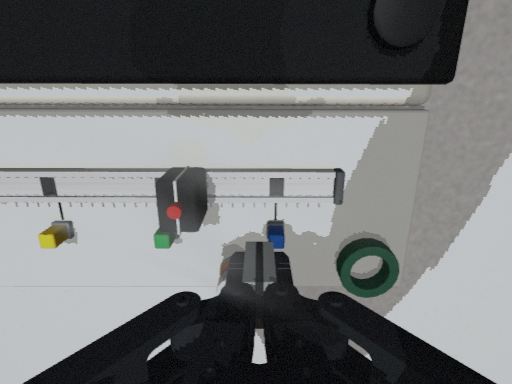

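The wrist view shows the pin at (174,212), predicted (170,210), and the green flag at (161,241). The fingers are clear on the +y side of the stop, which now measures about +27 mm. I'll go down and approach.

```bash
python3 -m inch '[0,0,0,0,0,0.04,0, 0,0,0,0,0,0.08,0, 0,0,0,0,0,0.102,0, 0,0,0,0,0,0.102,0, 0,0,0,0,-0.01,0.102,0, 0,0,0,0,-0.018,0.102,0, 0,0,0,0,-0.022,0.102,0, 0,0,0,0,-0.022,0.102,0]'
python3 - <<'E'
from st import *
st();f=r.grab_frame('wrist');cv2.imwrite('pics/w2.png',f['img'][:,:,::-1])
for c in COL: print(c,blobs(f['img'],(0,0,512,384),*COL[c],amin=40))
E
```

```text
t: 3.15
tool_pos: [0.5082, 0.0005, 0.0598]
tool_rot: [-0.099, 0.995, -0.0, 0.001]
contact_force: [0.1, -0.6, 0.9]
grip_width: -0.003
finger_force: 0.0
t 3.15 tcp sealer [0.0006 0.0627 0.0598] tool x,y,z in sealer [-1.      0.0011 -0.001 ] [ 0.0011  1.     -0.0002] [ 0.001  -0.0002 -1.    ] F [-0.0378 -0.5951  0.9355] grip -0.0032407851259924634
red [(np.float64(167.0), np.float64(292.6), 154)]
red2 []
yellow [(np.float64(3.5), np.float64(295.6), 72)]
green [(np.float64(469.0), np.float64(337.5), 1972)]
blue [(np.float64(315.3), np.float64(294.8), 69)]
```

View pics/w2.png

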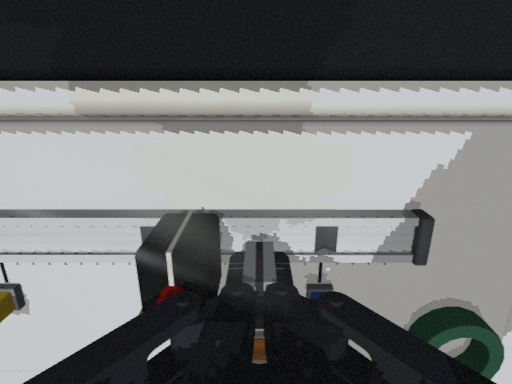

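The wrist view shows the stop's near face at column ~222, with the fingertips just to its right at 230–290. The linkage sits close over the pin, so I'll raise 5 mm and push slowly.

```bash
python3 -m inch '[0,0,0,0,0,-0.005,0, 0,0,0,0,-0.003,-0.005,0, 0,0,0,0,-0.006,-0.005,0, 0,0,0,0,-0.009,-0.005,0, 0,0,0,0,-0.012,-0.005,0, 0,0,0,0,-0.014,-0.005,0]'
python3 - <<'E'
from st import *
st();f=r.grab_frame('wrist');pickle.dump(f,open('w3.pkl','wb'))
for c in COL: print(c,blobs(f['img'],(0,0,512,384),*COL[c],amin=40))
g=r.grab_frame('side');s=r.grab_frame('scene')
a=[blobs(x['img'],b,(0,120,60),(8,255,255)) for x,b in((s,(175,140,325,245)),(g,(180,160,330,280)))];print(a)
E
```

```text
t: 3.95
tool_pos: [0.5101, -0.0113, 0.0644]
tool_rot: [-0.1, 0.995, 0.002, 0.0]
contact_force: [-0.5, 6.1, 3.4]
grip_width: -0.002
finger_force: 3.5
t 3.95 tcp sealer [0.0002 0.0508 0.0644] tool x,y,z in sealer [-1.     -0.0008 -0.0004] [-0.0008  1.      0.0037] [ 0.0004  0.0037 -1.    ] F [0.7424 6.1119 3.3519] grip -0.0016685706802285506
red [(np.float64(194.2), np.float64(285.9), 127)]
red2 []
yellow [(np.float64(11.4), np.float64(305.9), 709)]
green [(np.float64(480.3), np.float64(338.8), 1833)]
blue [(np.float64(340.1), np.float64(290.3), 91)]
[[], []]
```

```bash
python3 -c "
import pickle,cv2
f=pickle.load(open('w3.pkl','rb'));cv2.imwrite('pics/w3.png',cv2.resize(f['img'][180:340,100:340,::-1],None,fx=3,fy=3,interpolation=cv2.INTER_CUBIC))"
```

```text
(no output)
```

View pics/w3.png

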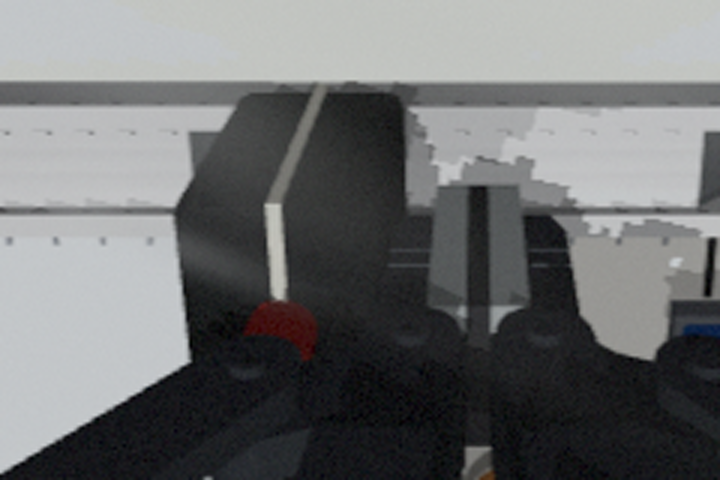

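The crop shows the outer knuckle overlapping the red pin at crop (280,330), which would explain the 3.4 N vertical force. I'll back off, turn the gripper 90° so the linkage lies across the rail, and push with the flat sides of the fingers.

```bash
python3 -m inch '[0,0,0,0,0.012,0,0, 0,0,0,0,0.03,0,0, 0,0,0,0,0.03,-0.04,0, 0,0,0,0,0.03,-0.06,0, 0,0,0,0,0.03,-0.06,0]'
python3 - <<'E'
from st import *
st();print(np.array(r.get_state()['joint_pos']))
f=r.grab_frame('side');g=r.grab_frame('scene');a=[blobs(x['img'],b,(0,110,50),(9,255,255)) for x,b in((g,(175,140,325,245)),(f,(180,160,330,280)))];print(a)
w=r.grab_frame('wrist')
for c in ('red','green','blue'): print(c,blobs(w['img'],(0,0,512,384),*COL[c],amin=40))
for y in (.015,.02,.025): print(y,proj(w,o+y*Y+[0,0,.085]))
print(proj(w,o+.045*X+.1*Y+[0,0,.038]))
E
```

```text
t: 4.72
tool_pos: [0.5056, 0.0174, 0.1257]
tool_rot: [-0.1, 0.995, -0.0, 0.002]
contact_force: [0.4, 0.6, -0.2]
grip_width: 0.0
finger_force: 0.0
t 4.725 tcp sealer [0.0015 0.0798 0.1257] tool x,y,z in sealer [-1.     -0.0007 -0.0032] [-0.0007  1.     -0.0012] [ 0.0032 -0.0012 -1.    ] F [ 0.4638  0.5241 -0.2473] grip 9.581998651937879e-05
[-0.1243  0.2489 -0.3457  0.9727 -0.0001 -0.3244]
[[(np.float64(251.5), np.float64(186.4), 11)], [(np.float64(258.8), np.float64(200.2), 5)]]
red [(np.float64(159.2), np.float64(237.1), 216)]
green [(np.float64(155.2), np.float64(265.0), 213), (np.float64(393.2), np.float64(289.9), 1830)]
blue [(np.float64(288.7), np.float64(255.0), 243)]
0.015 (np.float64(145.70983375352085), np.float64(234.82668506481073))
0.02 (np.float64(154.3921397655337), np.float64(234.82073635270814))
0.025 (np.float64(163.07487362549665), np.float64(234.81478734746392))
(np.float64(285.13152624594437), np.float64(261.2091243856082))
```

```bash
python3 -m inch '[0,0,-0.18,0,0,0,0, 0,0,-0.36,0,0,0,0, 0,0,-0.54,0,0,0,0, 0,0,-0.72,0,0,0,0, 0,0,-0.9,0,0,0,0, 0,0,-1.08,0,0,0,0, 0,0,-1.26,0,0,0,0, 0,0,-1.44,0,0,0,0, 0,0,-1.571,0,0,0,0, 0,0,-1.571,0,0,0.03,0, 0,0,-1.571,0,0,0.06,0, 0,0,-1.571,0,0,0.065,0, 0,0,-1.571,0,0,0.065,0]'
python3 - <<'E'
from st import *
st();f=r.grab_frame('wrist');cv2.imwrite('pics/w4.png',f['img'][:,:,::-1])
E
```

```text
t: 6.5
tool_pos: [0.504, 0.0168, 0.0588]
tool_rot: [0.774, -0.633, -0.001, 0.0]
contact_force: [0.4, 0.1, -0.3]
grip_width: 0.003
finger_force: 0.0
t 6.5 tcp sealer [-0.0002  0.0795  0.0588] tool x,y,z in sealer [-0.     -1.     -0.0006] [-1.      0.      0.0016] [-0.0016  0.0006 -1.    ] F [ 0.4407 -0.0375 -0.25  ] grip 0.002607475465048369
```

View pics/w4.png

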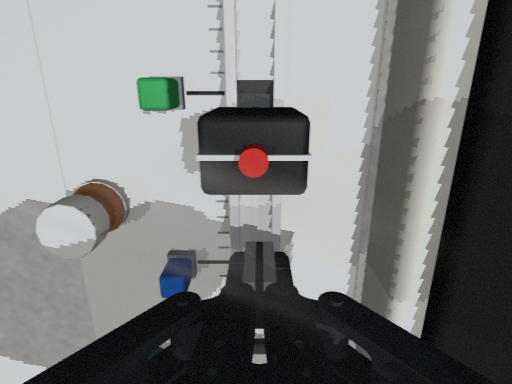

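The wrist view is clear now: pin at (253,160), middle notch line at row 93, fingers centred behind the stop with the knuckles clear. Pushing along tool +x.

```bash
python3 -m inch '[0,0,0,0.012,0,0,0, 0,0,0,0.024,0,0,0, 0,0,0,0.03,0,0,0, 0,0,0,0.034,0,0,0, 0,0,0,0.037,0,0,0, 0,0,0,0.04,0,0,0, 0,0,0,0.04,0,0,0]'
cat > look.py <<'E'
from st import *
import sys
st();f=r.grab_frame('wrist');cv2.imwrite(f'pics/{sys.argv[1]}.png',f['img'][:,:,::-1])
for c in ('red','green','blue'): print(c,blobs(f['img'],(0,0,512,384),*COL[c],amin=40))
def fit(c,x,z):
    b=max(blobs(f['img'],(60,0,450,300),*COL[c],amin=40),key=lambda k:k[2]);q=onz(f,b[0],b[1],z)-o;return q@X,q@Y
for c,z in(('red',.088),('green',.038)):
    try: print(c,np.array(fit(c,0,z)))
    except Exception as e: print(c,e)
E
python3 look.py w5
```

```text
t: 7.42
tool_pos: [0.5127, -0.0221, 0.0597]
tool_rot: [0.774, -0.633, -0.0, -0.001]
contact_force: [0.8, 3.8, 2.1]
grip_width: -0.002
finger_force: 1.5
t 7.425 tcp sealer [0.0006 0.0396 0.0597] tool x,y,z in sealer [ 0.0003 -1.     -0.001 ] [-1.     -0.0003 -0.001 ] [ 0.001  0.001 -1.   ] F [1.5851 3.5848 2.1261] grip -0.001587254846953355
red [(np.float64(256.1), np.float64(243.8), 710)]
green [(np.float64(164.7), np.float64(179.8), 683)]
blue []
red [0.0023 0.0102]
green [0.0474 0.0015]
```

```bash
python3 -m inch '[0,0,0,0.002,0,0,0, 0,0,0,0.004,0,0,0, 0,0,0,0.0055,0,0,0, 0,0,0,0.0055,0,0,0]'
python3 look.py w6
```

```text
t: 7.98
tool_pos: [0.5137, -0.0273, 0.0595]
tool_rot: [0.774, -0.633, -0.0, -0.001]
contact_force: [-0.8, 5.0, 4.5]
grip_width: 0.003
finger_force: 2.4
t 7.975 tcp sealer [0.0005 0.0343 0.0595] tool x,y,z in sealer [ 0.0004 -1.     -0.0012] [-1.     -0.0004 -0.0007] [ 0.0007  0.0012 -1.    ] F [0.2434 5.0794 4.5216] grip 0.0028665753071417696
red [(np.float64(256.0), np.float64(243.9), 717)]
green [(np.float64(166.3), np.float64(189.8), 729)]
blue []
red [0.0023 0.0049]
green [0.0469 0.0013]
```

```bash
python3 -m inch '[0,0,0,0.001,0,0,0, 0,0,0,0.002,0,0,0, 0,0,0,0.002,0,0,0]'
python3 look.py w7
```

```text
t: 8.4
tool_pos: [0.5141, -0.0301, 0.0593]
tool_rot: [0.774, -0.633, 0.0, 0.0]
contact_force: [-0.2, 1.6, 2.0]
grip_width: -0.002
finger_force: 1.2
t 8.4 tcp sealer [0.0004 0.0315 0.0593] tool x,y,z in sealer [-0.0001 -1.      0.0005] [-1.      0.0001 -0.0001] [ 0.0001 -0.0005 -1.    ] F [0.1359 1.6458 2.0021] grip -0.0015868503363897213
red [(np.float64(255.6), np.float64(243.5), 704)]
green [(np.float64(167.4), np.float64(195.1), 767)]
blue []
red [0.0023 0.0019]
green [0.0464 0.0012]
```

The push force has dropped and the stop measures within ~1 mm of the green notch. I'll back off and check.

```bash
python3 -m inch '[0,0,0,-0.01,0,0,0, 0,0,0,-0.03,0,0,0, 0,0,0,-0.04,0,0,0, 0,0,0,-0.04,0,0,0]'
python3 look.py w8
python3 - <<'E'
import cv2;i=cv2.imread('pics/w8.png');cv2.imwrite('pics/w8c.png',cv2.resize(i[40:240,110:360],None,fx=3,fy=3,interpolation=cv2.INTER_CUBIC))
E
```

```text
t: 8.95
tool_pos: [0.5055, 0.0105, 0.0592]
tool_rot: [0.775, -0.632, -0.0, 0.0]
contact_force: [0.4, 0.5, -1.2]
grip_width: -0.002
finger_force: 0.0
t 8.95 tcp sealer [0.     0.073  0.0592] tool x,y,z in sealer [ 0.002  -1.      0.0001] [-1.     -0.002   0.0005] [-0.0005 -0.0001 -1.    ] F [ 0.4731  0.4483 -1.204 ] grip -0.002382911338329
red [(np.float64(254.4), np.float64(131.9), 809)]
green [(np.float64(160.7), np.float64(107.5), 1179)]
blue [(np.float64(175.1), np.float64(285.5), 502)]
red [0.0023 0.0051]
green [0.0453 0.0008]
```

View pics/w8c.png

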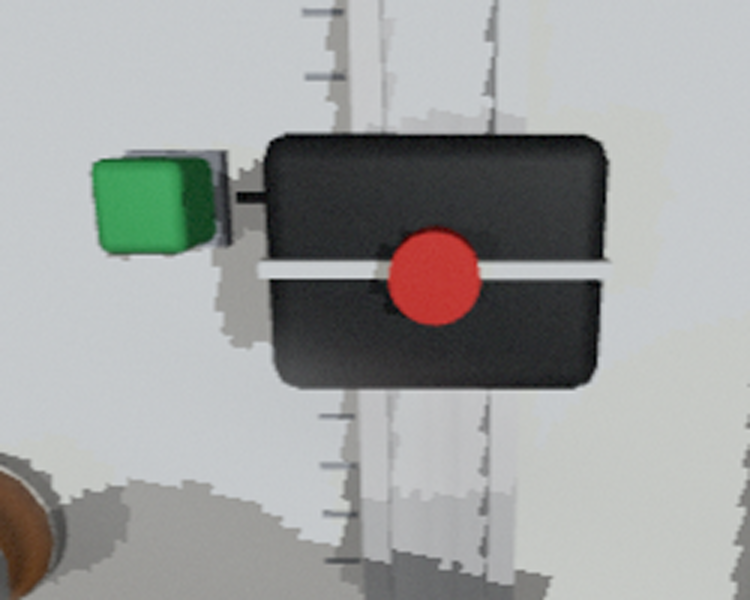

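The close view shows the stop near the green flag's tick, but parallax leaves about 5 mm of doubt. I'll triangulate the pin from a few raised wrist views.

```bash
cat > v.py <<'E'
from st import *
import sys,os
st();f=r.grab_frame('wrist');L=pickle.load(open('v.pkl','rb')) if os.path.exists('v.pkl') else []
L.append(f);pickle.dump(L,open('v.pkl','wb'))
def multi(c):
    A=np.zeros((3,3));b=np.zeros(3);k=0
    for f in L:
        B=[x for x in blobs(f['img'],(40,0,480,330),*COL[c],amin=40) if x[2]<1500]
        if not B: continue
        m=max(B,key=lambda k:k[2]);q,d=ray(f,m[0],m[1]);d=d/np.linalg.norm(d);P=np.eye(3)-np.outer(d,d);A+=P;b+=P@q;k+=1
        h=.085 if c=='red' else .038; g=onz(f,m[0],m[1],h)-o; cy=(f['cam_to_world'][:3,3]-o)@Y
        print('  ',c,m,'single',g@X,g@Y,'cam y',cy)
    if k>1:
        p=np.linalg.solve(A,b);q=p-o;print(c,k,q@X,q@Y,p[2])
for c in('red','green'): multi(c)
E
python3 v.py
python3 -m inch '[0,0,0,0,0,-0.04,0, 0,0,0,0,0,-0.08,0, 0,0,0,0,0,-0.08,0, 0,0,0,0,0,-0.08,0]'|head -2; python3 v.py >/dev/null
python3 -m inch '[0,0,0,0.03,0,0,0, 0,0,0,0.06,0,0,0, 0,0,0,0.07,0,0,0, 0,0,0,0.07,0,0,0, 0,0,0,0.07,0,0,0]'|head -2; python3 v.py
```

```text
t 9.0 tcp sealer [0.0003 0.0724 0.0593] tool x,y,z in sealer [ 0.0014 -1.      0.0003] [-1.     -0.0014  0.    ] [-0.     -0.0003 -1.    ] F [-0.0631  0.724  -0.3744] grip -0.0019828579120755906
   red (np.float64(255.1), np.float64(133.5), 802) single 0.0023082768744188704 0.0053973557861683955 cam y -0.008781645690674831
   green (np.float64(161.4), np.float64(109.1), 1178) single 0.0453500450495445 0.0009149679764187935 cam y -0.008781645690674831
t: 9.55
tool_pos: [0.5059, 0.0091, 0.1389]
t: 10.22
tool_pos: [0.5193, -0.0585, 0.1388]
t 10.225 tcp sealer [-0.0002  0.0027  0.1388] tool x,y,z in sealer [ 0.0006 -1.     -0.001 ] [-1.     -0.0006  0.0011] [-0.0011  0.001  -1.    ] F [ 0.2573 -0.047  -0.1464] grip 0.005859618760376794
   red (np.float64(255.1), np.float64(133.5), 802) single 0.0023082768744188704 0.0053973557861683955 cam y -0.008781645690674831
   red (np.float64(256.0), np.float64(115.5), 275) single 0.002483375428352893 0.005608534684886217 cam y -0.00969316942215387
   red (np.float64(256.0), np.float64(225.9), 213) single 0.002482824521243915 0.003627963009464799 cam y -0.0787062182065291
red 3 0.0024852736394699415 0.006106516753121047 0.07953516801960164
   green (np.float64(161.4), np.float64(109.1), 1178) single 0.0453500450495445 0.0009149679764187935 cam y -0.008781645690674831
   green (np.float64(159.4), np.float64(295.1), 623) single 0.08533678247268285 0.15744955828592339 cam y -0.00969316942215387
   green (np.float64(197.3), np.float64(197.3), 280) single 0.04736595324545371 0.001172573034664232 cam y -0.0787062182065291
green 3 -0.006632566018824331 -0.0346319298817586 0.2631647954708988
```

The views put the stop at about +4.5 mm from the green flag, on the edge of the draw-in zone and not yet centred. I'll go back and push about 3 mm further.

```bash
python3 -m inch '[0,0,0,-0.05,0,0,0, 0,0,0,-0.07,0,0,0, 0,0,0,-0.07,0,0,0, 0,0,0,-0.07,0,0.04,0, 0,0,0,-0.07,0,0.08,0, 0,0,0,-0.07,0,0.08,0, 0,0,0,-0.055,0,0.08,0, 0,0,0,-0.04,0,0.08,0, 0,0,0,-0.033,0,0.08,0, 0,0,0,-0.030,0,0.08,0, 0,0,0,-0.028,0,0.08,0, 0,0,0,-0.028,0,0.08,0]'
rm v.pkl; python3 v.py
```

```text
t: 11.78
tool_pos: [0.5142, -0.0319, 0.0593]
tool_rot: [0.774, -0.633, 0.0, 0.0]
contact_force: [0.1, 0.6, 0.2]
grip_width: 0.003
finger_force: 0.0
t 11.775 tcp sealer [0.0001 0.0297 0.0593] tool x,y,z in sealer [ 0.0001 -1.      0.0005] [-1.     -0.0001  0.0003] [-0.0003 -0.0005 -1.    ] F [0.2323 0.5458 0.1658] grip 0.002867647521859947
   red (np.float64(254.9), np.float64(241.0), 664) single 0.002326755057063766 0.0006423922476743024 cam y -0.051476643849471766
   green (np.float64(167.7), np.float64(198.1), 798) single 0.04613380336466439 0.0008711494832505318 cam y -0.051476643849471766
```

There's no contact force now, and the pin has moved ahead of the fingers, so it looks snapped in. Back off, raise and verify.

```bash
rm v.pkl; python3 -m inch '[0,0,0,-0.02,0,0,0, 0,0,0,-0.04,0,0,0, 0,0,0,-0.04,0,0,0]'|head -1; python3 v.py>/dev/null
python3 -m inch '[0,0,0,0,0,-0.04,0, 0,0,0,0,0,-0.08,0, 0,0,0,0,0,-0.08,0, 0,0,0,0.03,0,-0.08,0, 0,0,0,0.06,0,-0.08,0, 0,0,0,0.07,0,-0.08,0, 0,0,0,0.07,0,-0.08,0]'|head -2; python3 v.py
```

```text
t: 12.2
t: 13.12
tool_pos: [0.5199, -0.0614, 0.1385]
t 13.125 tcp sealer [-0.0002 -0.0003  0.1385] tool x,y,z in sealer [-0.0012 -1.     -0.0009] [-1.      0.0012  0.0011] [-0.0011  0.0009 -1.    ] F [-0.4068  0.3756 -0.1602] grip 0.0014679156422324749
   red (np.float64(253.6), np.float64(126.8), 786) single 0.002301641225410963 0.0029329111522190224 cam y -0.009206013206412842
   red (np.float64(256.0), np.float64(226.3), 216) single 0.002461039767143154 0.0007754769964965661 cam y -0.08168553262197406
red 2 0.0024692414323994583 0.0036978691011026925 0.07855521744908474
   green (np.float64(160.3), np.float64(109.3), 1198) single 0.045255709306417265 0.0007668074622241176 cam y -0.009206013206412842
   green (np.float64(197.5), np.float64(200.9), 291) single 0.047316147837516205 0.0008927774773714938 cam y -0.08168553262197406
green 2 0.04676871204539259 0.0011877890960677964 0.03613407638932051
```

Run:
```python
from st import *
L=pickle.load(open('v.pkl','rb'))
for i,f in enumerate(L):
    g=cv2.cvtColor(f['img'],cv2.COLOR_RGB2GRAY).astype(float)
    m=blobs(f['img'],(40,0,480,330),*COL['red'],amin=40)[0];c,rr=int(m[0]),int(m[1]);k=28 if i==0 else 14
    for s in(-1,1):
        col=g[rr-70:rr+70,c+s*k-2:c+s*k+3].mean(1)
        dark=np.where(col<90)[0]+rr-70
        # block dark run around line
        seg=np.arange(max(rr-12,0),rr+13);w=np.clip(g[seg][:,c+s*k-2:c+s*k+3].mean(1)-90,0,None);v=(seg*w).sum()/w.sum()
        out=[]
        q=onz(f,c+s*k,v,.075)-o
        runs=np.split(dark,np.where(np.diff(dark)>1)[0]+1);print(i,s,'line row',v,'y',q@Y,'x',q@X,[(a[0],a[-1],round(float((onz(f,c+s*k,a[0]-.5,.075)-o)@Y),4),round(float((onz(f,c+s*k,a[-1]+.5,.075)-o)@Y),4)) for a in runs if len(a)>5])
    h=cv2.inRange(cv2.cvtColor(f['img'],cv2.COLOR_RGB2HSV),*COL['green']); n,l,s_,ce=cv2.connectedComponentsWithStats(h)
    for j in range(1,n):
        if 150<s_[j][4]<1400 and ce[j][0]<230:
            x,y,w,hh=s_[j][:4];print('green box',x,y,w,hh,[round(float((onz(f,x+w*.4,y+e,.04)-o)@Y),4) for e in(0,hh)])
    print('cam',(f['cam_to_world'][:3,3]-o)@Y,f['cam_to_world'][2,3])
```

```text
0 -1 line row 125.18912386706948 y 0.0035856184481078035 x 0.01235044375111513 [(np.int64(80), np.int64(121), -0.0113, 0.0023), (np.int64(129), np.int64(164), 0.0047, 0.0175)]
0 1 line row 125.43699491170308 y 0.003637501471729834 x -0.007014654576865727 [(np.int64(80), np.int64(121), -0.0113, 0.0023), (np.int64(129), np.int64(165), 0.0047, 0.0178)]
green box 140 94 41 32 [-0.0059, 0.008]
cam -0.009206013206412842 0.1874174899812461
1 -1 line row 224.01456815816854 y 0.0036570352504305763 x 0.011703660097326065 [(np.int64(184), np.int64(222), -0.024, 0.0026), (np.int64(226), np.int64(242), 0.0047, 0.0171), (np.int64(252), np.int64(295), 0.0238, 0.0588)]
1 1 line row 223.92625899280577 y 0.0036446560563334505 x -0.006577705628684977 [(np.int64(184), np.int64(222), -0.0239, 0.0026), (np.int64(226), np.int64(281), 0.0048, 0.0473), (np.int64(283), np.int64(295), 0.0481, 0.0588)]
green box 189 193 18 17 [-0.0061, 0.0075]
cam -0.08168553262197406 0.26676019942712365
```

Line and edges in both views put the stop at +2.5 mm relative to the flag, which is not clearly centred. A gentle push in fine steps will show whether it resists (seated) or slides in.

```bash
python3 -m inch '[0,0,0,-0.05,0,0,0, 0,0,0,-0.07,0,0,0, 0,0,0,-0.07,0,0,0, 0,0,0,-0.07,0,0.04,0, 0,0,0,-0.07,0,0.08,0, 0,0,0,-0.07,0,0.08,0, 0,0,0,-0.055,0,0.08,0, 0,0,0,-0.04,0,0.08,0, 0,0,0,-0.033,0,0.08,0, 0,0,0,-0.030,0,0.08,0, 0,0,0,-0.030,0,0.08,0]' | head -1
cat > q.py <<'E'
from st import *
st();f=r.grab_frame('wrist');print(blobs(f['img'],(40,0,480,330),*COL['red'],amin=40),blobs(f['img'],(40,0,240,330),*COL['green'],amin=40))
E
python3 q.py
python3 -m inch '[0,0,0,0.001,0,0,0, 0,0,0,0.001,0,0,0]'|head -1;python3 q.py
python3 -m inch '[0,0,0,0.001,0,0,0, 0,0,0,0.001,0,0,0]'|head -1;python3 q.py
```

```text
t: 14.55
t 14.55 tcp sealer [0.0003 0.0295 0.0595] tool x,y,z in sealer [-0.0005 -1.     -0.0001] [-1.      0.0005 -0.0003] [ 0.0003  0.0001 -1.    ] F [0.5269 0.7084 0.8201] grip -0.0006782447128963334
[(np.float64(255.4), np.float64(238.9), 633)] [(np.float64(168.2), np.float64(198.5), 778)]
t: 14.85
t 14.85 tcp sealer [0.0002 0.029  0.0592] tool x,y,z in sealer [ 0.0004 -1.     -0.0001] [-1.     -0.0004  0.0001] [-0.0001  0.0001 -1.    ] F [ 0.1589 -0.5327  0.7581] grip 0.0036967014694483094
[(np.float64(255.3), np.float64(240.2), 630)] [(np.float64(168.0), np.float64(199.4), 782)]
t: 15.15
t 15.15 tcp sealer [0.0003 0.0278 0.0593] tool x,y,z in sealer [ 0.0001 -1.     -0.0001] [-1.     -0.0001  0.    ] [-0.      0.0001 -1.    ] F [-0.1311  0.3224  0.4557] grip -0.0007569011438485943
[(np.float64(255.4), np.float64(241.5), 626)] [(np.float64(168.8), np.float64(200.9), 783)]
```

```bash
for i in 1 2; do python3 -m inch '[0,0,0,0.0008,0,0,0, 0,0,0,0.0008,0,0,0]'|head -1;python3 q.py; done
```

```text
t: 15.45
t 15.45 tcp sealer [0.0002 0.0271 0.0593] tool x,y,z in sealer [ 0.     -1.     -0.0004] [-1.     -0.     -0.0001] [ 0.0001  0.0004 -1.    ] F [0.8157 1.4137 0.1749] grip 0.0014584063655959144
[(np.float64(255.3), np.float64(241.1), 618)] [(np.float64(169.0), np.float64(201.7), 773)]
t: 15.75
t 15.75 tcp sealer [0.0002 0.0268 0.0593] tool x,y,z in sealer [ 0.0004 -1.     -0.0014] [-1.     -0.0004 -0.0001] [ 0.0001  0.0014 -1.    ] F [0.321  5.2983 1.8784] grip 0.0018823208924276613
[(np.float64(255.2), np.float64(241.5), 613)] [(np.float64(169.3), np.float64(202.1), 768)]
```

Contact starts at TCP y = 27 mm, and the force climbs to 5.3 N within 0.3 mm. The pin also looks smaller (613 px against 717) at the same contact geometry, so it has dropped: the stop is seated. Next I'll back off, rise and go towards the key.

```bash
python3 -m inch '[0,0,0,-0.01,0,0,0, 0,0,0,-0.03,0,0,0, 0,0,0,-0.03,0,-0.04,0, 0,0,0,-0.03,0,-0.08,0, 0,0,0,0,0,-0.09,0, 0,0,0,0.05,0,-0.09,0, 0,0,0,0.1,0,-0.09,0, 0,0,0,0.14,0,-0.09,0, 0,0,0,0.15,0,-0.09,0, 0,0,0,0.15,0,-0.09,0, 0,0,0,0.15,0,-0.09,0]'
python3 - <<'E'
from st import *
st();f=r.grab_frame('wrist');pickle.dump(f,open('k.pkl','wb'))
e=proj(f,o-.195*Y+[0,0,.03]);print('expect',e)
g=cv2.cvtColor(f['img'],cv2.COLOR_RGB2GRAY);x0,y0=max(int(e[0])-60,0),max(int(e[1])-60,0);c=g[y0:y0+120,x0:x0+120]
m=cv2.inRange(c,0,70);n,l,s,ce=cv2.connectedComponentsWithStats(m)
for i in range(1,n):
    if s[i][4]>40: print('dark',s[i][:2]+[x0,y0],s[i][2:],ce[i]+[x0,y0])
cn,hi=cv2.findContours(m,cv2.RETR_CCOMP,cv2.CHAIN_APPROX_NONE)
for k,h in zip(cn,hi[0]):
    if h[3]>=0 and len(k)>20:
        E=cv2.fitEllipse(k);u=E[0][0]+x0,E[0][1]+y0;print('hole',u,E[1])
        for z in(.027,.03,.034): q=onz(f,*u,z)-o;print(z,q@X,q@Y)
cv2.imwrite('pics/k.png',cv2.resize(f['img'][:,:,::-1],(768,576)))
E
```

```text
t: 17.18
tool_pos: [0.5444, -0.1807, 0.1491]
tool_rot: [0.774, -0.633, -0.001, -0.0]
contact_force: [-0.6, -0.1, 0.1]
grip_width: 0.001
finger_force: 0.0
t 17.175 tcp sealer [ 0.0002 -0.1221  0.1491] tool x,y,z in sealer [ 0.0015 -1.     -0.0009] [-1.     -0.0015  0.0007] [-0.0007  0.0009 -1.    ] F [-0.5668  0.0323  0.1079] grip 0.001349963591084227
expect (np.float64(260.4110126311929), np.float64(98.15917737589145))
dark [231  71] [  54   56 1303] [257.2517  98.1765]
dark [240 147] [ 36   4 106] [257.5    148.0377]
hole (257.55587005615234, 99.68038177490234) (35.82448959350586, 37.19886779785156)
0.027 0.0021319915544504627 -0.19380094201703332
0.03 0.0021185296443857297 -0.19391659873089317
0.034 0.0021005804309661455 -0.19407080768270635
```

View pics/k.png

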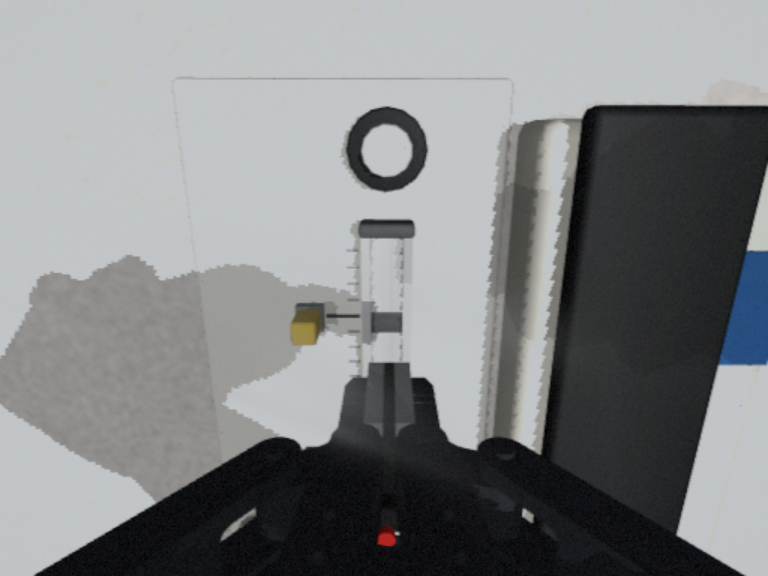

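The final view shows the key ring at (387,149) in the enlarged frame, which is sealer (2, −194) mm, as expected. Move over it and down.

```bash
python3 -m inch '[0,0,0,0.04,-0.001,0,0, 0,0,0,0.073,-0.0015,0,0, 0,0,0,0.073,-0.0015,0.03,0, 0,0,0,0.073,-0.0015,0.06,0, 0,0,0,0.073,-0.0015,0.088,0, 0,0,0,0.073,-0.0015,0.094,0, 0,0,0,0.073,-0.0015,0.094,0, 0,0,0,0.073,-0.0015,0.094,0]'
python3 -c "from st import *;st()"
```

```text
t: 18.23
tool_pos: [0.5617, -0.2538, 0.0568]
tool_rot: [0.774, -0.633, 0.001, -0.0]
contact_force: [0.5, -0.8, 0.1]
grip_width: -0.001
finger_force: 0.0
t 18.225 tcp sealer [ 0.0027 -0.1972  0.0568] tool x,y,z in sealer [ 0.0005 -1.      0.0016] [-1.     -0.0005 -0.0018] [ 0.0018 -0.0016 -1.    ] F [ 0.3257 -0.8947  0.0611] grip -0.001434584949213678
```

```bash
python3 -m inch '[0,0,0,-0.002,0.0008,0.004,0, 0,0,0,-0.002,0.0008,0.008,0, 0,0,0,-0.002,0.0008,0.008,0]'|grep -E 't:|pos|force'
for i in 1 2 3; do python3 -m inch '[0,0,0,0,0,0.0015,0, 0,0,0,0,0,0.003,0]'|grep -E 't:|pos|contact'; done
```

```text
t: 18.6
tool_pos: [0.5596, -0.2518, 0.0473]
tool_rot: [0.774, -0.633, 0.0, -0.0]
contact_force: [0.0, -0.6, 2.0]
finger_force: 0.9
t: 18.85
tool_pos: [0.5596, -0.2518, 0.0445]
tool_rot: [0.774, -0.633, 0.0, -0.0]
contact_force: [-0.1, -0.1, 4.3]
t: 19.1
tool_pos: [0.5597, -0.2518, 0.0419]
tool_rot: [0.774, -0.633, 0.0, -0.0]
contact_force: [-3.8, 2.5, 16.1]
t: 19.35
tool_pos: [0.5598, -0.2519, 0.0416]
tool_rot: [0.774, -0.633, 0.001, -0.0]
contact_force: [-8.4, 5.9, 31.4]
```

The key went about 6 mm and reached a hard stop, so it's fully down. Release straight up, then clear.

```bash
python3 -m inch '[0,0,0,0,0,-0.006,0, 0,0,0,0,0,-0.012,0, 0,0,0,0,0,-0.04,0, 0,0,0,0,0,-0.09,0, 0,0,0,-0.04,0,-0.11,0, 0,0,0,-0.073,0,-0.11,0, 0,0,0,-0.073,0,-0.11,0, 0,0,0,-0.073,0,-0.11,0]'
python3 - <<'E'
from st import *
st()
f=r.grab_frame('scene');s=r.grab_frame('side')
for c in('red','green','yellow','blue'):print(c,blobs(f['img'],(175,140,325,245),*COL[c]),blobs(s['img'],(180,160,330,280),*COL[c]))
E
```

```text
t: 20.35
tool_pos: [0.5451, -0.1806, 0.1478]
tool_rot: [0.774, -0.633, -0.0, 0.0]
contact_force: [0.3, -0.3, -0.6]
grip_width: 0.0
finger_force: 0.0
t 20.35 tcp sealer [ 0.001  -0.1222  0.1478] tool x,y,z in sealer [ 0.0001 -1.      0.0002] [-1.     -0.0001  0.0005] [-0.0005 -0.0002 -1.    ] F [ 0.2835 -0.34   -0.6447] grip 0.00018396015008279604
red [(np.float64(246.9), np.float64(185.1), 8)] [(np.float64(260.8), np.float64(203.6), 5)]
green [(np.float64(242.1), np.float64(201.8), 12), (np.float64(283.3), np.float64(226.4), 59)] [(np.float64(256.5), np.float64(180.4), 39), (np.float64(271.3), np.float64(210.7), 18)]
yellow [(np.float64(219.5), np.float64(193.2), 19)] [(np.float64(285.2), np.float64(227.3), 9)]
blue [(np.float64(240.6), np.float64(150.2), 30), (np.float64(265.7), np.float64(210.1), 10)] [(np.float64(258.9), np.float64(194.0), 7), (np.float64(227.5), np.float64(247.7), 87)]
```

```bash
python3 -m inch '[0,0,0,-0.06,0,0,0, 0,0,0,-0.12,0,0,0, 0,0,0,-0.12,0,0,0, 0,0,0,-0.12,0,0,0, 0,0,0,-0.12,0,0,0]'|head -1; rm v.pkl; python3 v.py
python3 - <<'E'
from h import *;import pickle
f=pickle.load(open('v.pkl','rb'))[-1];o,X,Y=pickle.load(open('fr.pkl','rb'))
g=cv2.cvtColor(f['img'],cv2.COLOR_RGB2GRAY).astype(float);m=blobs(f['img'],(40,0,480,330),*COL['red'],amin=40)[0];c,rr=int(m[0]),int(m[1])
seg=np.arange(rr-10,rr+11);w=np.clip(g[seg][:,c+12:c+17].mean(1)-90,0,None);v=(seg*w).sum()/w.sum();print('line y',(onz(f,c+14,v,.075)-o)@Y)
E
```

```text
t: 21.08
t 21.075 tcp sealer [ 0.0013 -0.0034  0.1482] tool x,y,z in sealer [-0.0019 -1.      0.0004] [-1.      0.0019 -0.0004] [ 0.0004 -0.0004 -1.    ] F [-0.3722 -0.0593  0.0736] grip 0.0009873447309619067
   red (np.float64(258.5), np.float64(221.3), 174) single 0.0025087666597496663 -0.0014501841441909033 cam y -0.08452572232383133
   green (np.float64(202.0), np.float64(200.6), 262) single 0.047392505260269106 0.001005498709905869 cam y -0.08452572232383133
line y 0.0014836573346908185
```

The stop's white line is now within 0.5 mm of the green flag's y, the key has been pressed and released, and the arm is clear.

```bash
python3 -c "from plant import r;print(r.hand_in())"
```

```text
the job is handed in; nothing more can be done
None
```

I pushed the black stop into the notch beside the green flag (measured within about 0.5 mm), pressed the white key fully down and let it go, and handed the job in at about 21 s; the hand-in gave no verdict, and I didn't check the key's return by camera.

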